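# Put the animation cut-outs back on the gated prop rack

### The job

The film scene is finished: put the animation cut-outs away. Take the rack's gate lever through its zigzag from the red LOCKED notch to the green OPEN notch so that the keeper bar swings clear, hang every cut-out that is on the table by its eye on a peg, one to a peg, and then take the lever back through the zigzag into the LOCKED notch so that the bar holds them. Leave the bowl, the tape dispenser and the glue stick where they are.

Things in the scene. Friction and masses are not known exactly. Their poses are not given: they have to be found in the camera images.
- rack: Fixed prop rack. Origin on the table under the rail's front face; x points away from the robot, y left along the rail, z up. Wooden rail 18 mm thick, y -95 to +285 mm, height 158 to 218 mm, front face at x 0, with four pegs, on two posts at its ends. The blue gate box (150 mm in x, 110 in y, 85 tall, centre x -75, y -200 mm) stands before its right end and holds the gate lever.
- gate_away (a joint): Gate lever along the rack's +x, 0 (near) to 0.09 m; upright, slides without tilting, 2 N friction, light damping, stays put. Its 12 mm stem runs in a 20 mm slot with cross rows at 0, 0.045, 0.09. Rows 0 and 0.045 join only at gate_side 0.036, rows 0.045 and 0.09 only at gate_side 0. LOCKED to OPEN: side 0.036, away 0.045, side 0, away 0.09, side 0.036; back: the reverse.
- gate_side (a joint): Gate lever along the rack's +y, 0 to 0.036 m (0 = right-hand end of the rows seen from the robot), same friction. LOCKED notch (red dot beside it): gate_away 0, gate_side 0. OPEN notch (green dot beside it): gate_away 0.09, gate_side 0.036.
- lever_grip (a point): Centre of the gate lever's upright red cylindrical grip, 30 mm across, 45 mm tall, 157 mm above the table; its axes are the rack's axes and it moves with the lever.
- keeper_bar (a point): Middle of the yellow keeper bar, 10 mm thick, 330 mm long, parallel to the rail, driven by the lever's away travel. LOCKED: it lies just over the peg tips (247 mm high) and bars the pegs; as the lever goes away it swings up and over the rail at 71 mm radius; OPEN: it is behind the rail.
- peg1_root (a point): Where the axis of peg 1 (of 4, numbered from the right seen from the robot, 80 mm apart) meets the front face of the rail, 185 mm above the table. Steel peg 10 mm thick, 60 mm long, sloping up at 50 degrees toward the robot (the rack's -x), so its tip is 231 mm above the table and 39 mm in front of the rail. Axes: the rack's.
- peg2_root (a point): Where the axis of peg 2 (of 4, numbered from the right seen from the robot, 80 mm apart) meets the front face of the rail, 185 mm above the table. Steel peg 10 mm thick, 60 mm long, sloping up at 50 degrees toward the robot (the rack's -x), so its tip is 231 mm above the table and 39 mm in front of the rail. Axes: the rack's.
- peg3_root (a point): Where the axis of peg 3 (of 4, numbered from the right seen from the robot, 80 mm apart) meets the front face of the rail, 185 mm above the table. Steel peg 10 mm thick, 60 mm long, sloping up at 50 degrees toward the robot (the rack's -x), so its tip is 231 mm above the table and 39 mm in front of the rail. Axes: the rack's.
- peg4_root (a point): Where the axis of peg 4 (of 4, numbered from the right seen from the robot, 80 mm apart) meets the front face of the rail, 185 mm above the table. Steel peg 10 mm thick, 60 mm long, sloping up at 50 degrees toward the robot (the rack's -x), so its tip is 231 mm above the table and 39 mm in front of the rail. Axes: the rack's.
- sun_neck (a point): sun cut-out (yellow disc with orange rays), or None if absent: the middle of its neck, mid-thickness. 10 mm plywood, about 90 g, both faces alike, lying flat at the start. x: along it from figure to eye; z: across its thickness. Neck 30 mm wide, to be gripped across, clear from x -26 to +32 mm. Figure 66 mm wide centred at x -60; eye end 56 mm wide; 180 mm long.
- sun_eye (a point): Centre of the sun cut-out's eye: a hole 36 mm across with a 10 mm wide rim, 58 mm from the neck's middle; same axes. Let go with a peg through it, it slides down the peg and the cut-out swings down to hang against the rail.
- sun: The sun cut-out as a whole; origin under the middle of its neck, on one face (5 mm from point sun_neck); same axes.
- earth_neck (a point): earth cut-out (blue disc with green patches), or None if absent: the middle of its neck, mid-thickness. 10 mm plywood, about 90 g, both faces alike, lying flat at the start. x: along it from figure to eye; z: across its thickness. Neck 30 mm wide, to be gripped across, clear from x -26 to +32 mm. Figure 66 mm wide centred at x -60; eye end 56 mm wide; 180 mm long.
- earth_eye (a point): Centre of the earth cut-out's eye: a hole 36 mm across with a 10 mm wide rim, 58 mm from the neck's middle; same axes. Let go with a peg through it, it slides down the peg and the cut-out swings down to hang against the rail.
- earth: The earth cut-out as a whole; origin under the middle of its neck, on one face (5 mm from point earth_neck); same axes.
- magnet_neck (a point): magnet cut-out (square, half red and half green, white outer end), or None if absent: the middle of its neck, mid-thickness. 10 mm plywood, about 90 g, both faces alike, lying flat at the start. x: along it from figure to eye; z: across its thickness. Neck 30 mm wide, to be gripped across, clear from x -26 to +32 mm. Figure 66 mm wide centred at x -60; eye end 56 mm wide; 180 mm long.
- magnet_eye (a point): Centre of the magnet cut-out's eye: a hole 36 mm across with a 10 mm wide rim, 58 mm from the neck's middle; same axes. Let go with a peg through it, it slides down the peg and the cut-out swings down to hang against the rail.
- magnet: The magnet cut-out as a whole; origin under the middle of its neck, on one face (5 mm from point magnet_neck); same axes.
- comet_neck (a point): comet cut-out (red eight-pointed star), or None if absent: the middle of its neck, mid-thickness. 10 mm plywood, about 90 g, both faces alike, lying flat at the start. x: along it from figure to eye; z: across its thickness. Neck 30 mm wide, to be gripped across, clear from x -26 to +32 mm. Figure 66 mm wide centred at x -60; eye end 56 mm wide; 180 mm long.
- comet_eye (a point): Centre of the comet cut-out's eye: a hole 36 mm across with a 10 mm wide rim, 58 mm from the neck's middle; same axes. Let go with a peg through it, it slides down the peg and the cut-out swings down to hang against the rail.
- comet: The comet cut-out as a whole; origin under the middle of its neck, on one face (5 mm from point comet_neck); same axes.
- bowl: Orange bowl, 90 mm across, 55 mm tall, origin under its centre; leave alone.
- dispenser: Blue tape dispenser, 110 x 35 mm, 82 mm tall, origin under its centre; leave alone.
- gluestick: White glue stick, 100 x 28 x 24 mm, lying, origin under its centre; leave alone.
Mind the look-alikes: they are no part of the job. What is shaped like the earth but pink is not meant. Leave any turquoise look-alike of the comet alone.

How it is judged:
By the outcome, as a careful person would: the job done as asked, in the order asked, and still so for the second after the job is handed in, with the robot touching nothing.
Of sun, earth, magnet, comet only 3 to 4 are there at a start; the rules pass over those that are not, and their reading is None.
At some moment in a run one of sun, earth, magnet, comet may be knocked a few centimetres aside while the robot is not near it.
Once in a run the grip may slacken for a moment while it holds something.
It also fails if it takes over 210 s, if anything falls off the work surface, if the arm or the gripper's body presses on something with over 40 N, if the wrist force passes 120 N, or if a joint passes its speed limit or range.

### The arm

A 6-joint arm with a two-finger parallel gripper is mounted at the origin on the work surface. World frame = base frame: x ahead of the robot, y to its left, z up, the work surface at z = 0. Lengths are in m, angles in rad, forces in N, time in s.
With the tool pointing down it reaches from about 0.3 to 0.825 m from the base axis. Payload 5.4 kg.
Tool frame: the origin (TCP) lies midway between the tips of the shut fingers; the grasp point (between the pads) lies 19 mm behind it (r.grip_depth is the distance from the TCP to the grasp point, in m); z points along the fingers, y is the line along which they close (so a half turn about z gives the same grasp; the last joint's range is limited). The gripper opens to 92 mm and grips with 3 to 60 N. Pads are 20 mm wide; open, the fingers measure 128 mm over their backs; the gripper's body (75 mm by 189 mm) begins 69 mm behind the grasp point.
Start: joints at [-1.396, 0.158, 1.597, -0, 1.386, -0.21], TCP at [0.216, -0.533, 0.215] pointing down, gripper open.
Joint ranges: [-2.91, 2.91], [-0.94, 2.29], [0.18, 2.7], [-1.29, 4.43], [0.17, 2.64], [-3, 3]. Speed limits (rad/s): [2.57, 2.57, 3.14, 3.14, 3.14, 3.14].

### API

Orientations are given as a unit quaternion [x, y, z, w].
In Python, from rig import r gives the robot as it stands.
- The arm moves only by the tool servo_tool, never from a script. Its arguments are lists of equal length, an entry for each row: "gripper": the gripper command: -1 is fully open, 1 is shut, values between are in proportion; "offset": the shift along the tool's x, y, z in mm, a list of three; "rot": the turn, a rotation vector about the tool's x, y, z in rad, a list of three. A call has 1 to 12 rows; each row is the pose to reach, as a shift and turn from the pose commanded when the call began, along the tool's axes at that moment; what a row does not reach only later rows make up. A row lasts 1/10 s, in which the tool goes at most 50 mm and 8.59 degrees, less where a joint would pass 70% of its speed; a pose out of reach is approached as far as the arm can. A call with a gripper value outside its range is refused whole. The fingers move at their own pace and stop on an object; "grip_force" is the grip in N (left out, the last holds). Time passes only in rows, so rows that repeat a pose let the fingers close. It gives the time, the measured TCP pose, the force, the opening and the grip force at its end, in the units of the state.
- r.sense(): the state, without advancing time (a new reading comes with each control period).
- r.grab_frame(name): name is "scene" or "top" or "wrist"; returns the picture (400x640x3 uint8, blue, green, red); there is no depth.
- r.camera_params(name): a dict with "fov_y" (degrees; the focal length in pixels is half the picture's height over the tangent of half this angle, whatever the lens; pixels are square), "cx", "cy" (the principal point, pixels), "view" (4x4, takes a point from world to camera coordinates). Camera axes: x right, y down, z forward; pixel columns grow to the right and rows downward; lengths in m; the calibration is good to about 2 mm. The wrist camera is an equidistant fisheye: a pixel r from the principal point sees the ray r / f radians off the axis. A picture is of the moment at which its call begins: read the wrist's pose just before it. camera_params takes no time and is no camera call; for the wrist camera it gives the pose at the moment of the call.
- r.job_done(): hands the job in; it is judged then, once.
The state is a dict: "time_s": time; "q": joint angles; "joint_velocities": joint speeds; "joint_torque": joint torques, N m; "ee_pos": TCP position; "tcp_rot": TCP orientation; "force": force on the tool from outside, world axes, zero at the start; "wrist_torque": the same for the moment, N m; "grip_width": opening from 0.0 (shut) to 1.0 (fully open); "finger_force": force on a finger pad.
Only numpy, scipy, OpenCV 4.12 (cv2) and the standard library are available. Lean on these libraries where they do the work, as an engineer would, in place of code of your own. Each camera call takes 0.05 s, during which the arm holds its last target. There are 200 camera calls.

## Working session

There is one attempt and no reset: what is moved stays moved. The work goes in short steps, Python scripts to look and compute and a tool call to move; the robot and the scene stay as the last step left them, time stands still between calls to the robot, and variables do not carry over. Pictures are saved under pics/ and viewed, at most 14 in all, crops included, and the job is handed in when it is done.

Besides the shell and the picture viewer there is one more tool, called as name(argument=value, ...), one argument or row to a line, values as JSON. servo_tool: Moves the arm, as the interface text tells. Its arguments: {"type":"object","properties":{"gripper":{"type":"array"},"offset":{"type":"array"},"rot":{"type":"array"},"grip_force":{"type":"number"}},"required":["gripper","offset","rot"]}

```bash
ls; mkdir -p pics
python3 - <<'E'
from rig import r
import cv2,numpy as np
s=r.sense();print({k:np.round(v,3) for k,v in s.items()}, r.grip_depth)
for n in("scene","top"):
    p=r.camera_params(n);print(n,p['fov_y'],p['cx'],p['cy']);print(np.round(p['view'],4).tolist())
    cv2.imwrite(f"pics/{n}0.png",r.grab_frame(n))
E
```

```text
pics
{'time_s': np.float64(0.0), 'q': array([-1.396,  0.159,  1.598,  0.   ,  1.386, -0.21 ]), 'joint_velocities': array([0.   , 0.001, 0.   , 0.001, 0.001, 0.   ]), 'joint_torque': array([ 1.0000e-03, -3.8557e+01, -3.2211e+01,  7.0000e-02,  3.8000e-02,
       -0.0000e+00]), 'ee_pos': array([ 0.216, -0.532,  0.214]), 'tcp_rot': array([ 0.982,  0.191,  0.   , -0.001]), 'force': array([ 0.16 ,  0.791, -0.479]), 'wrist_torque': array([-0.051, -0.001,  0.014]), 'finger_force': np.float64(0.0), 'grip_width': np.float64(1.002)} 0.0187
scene 52.13319048633822 315.8719783578734 203.33999651692963
[[0.3232, 0.9463, 0.0095, -0.1886], [0.7762, -0.2594, -0.5746, -0.3138], [-0.5413, 0.1931, -0.8184, 1.6732], [0.0, 0.0, 0.0, 1.0]]
top 49.29832227140192 316.4649799473863 204.87671101102433
[[0.0086, -1.0, 0.0029, 0.0165], [-0.9971, -0.0088, -0.0752, 0.521], [0.0752, -0.0022, -0.9972, 1.5147], [0.0, 0.0, 0.0, 1.0]]
```

View pics/top0.png

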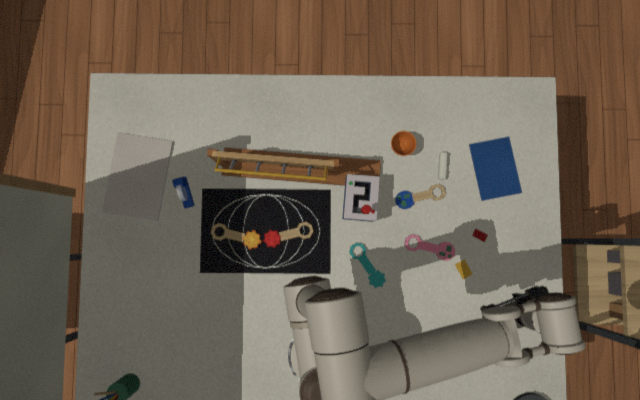

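View pics/scene0.png

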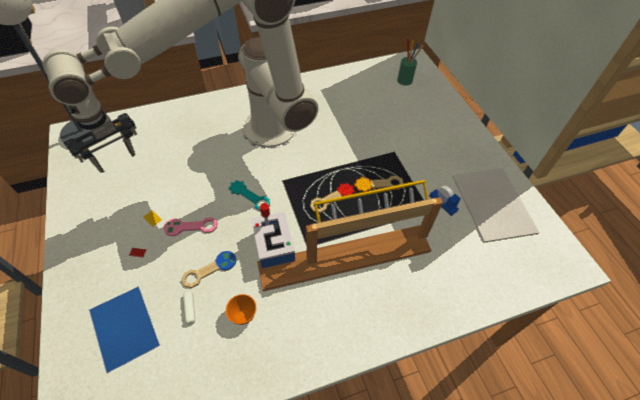

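The top view shows:
- sun at (251,239), eye (219,231)
- comet, red, at (272,239), eye (305,230)
- earth, blue/green, at (405,199), eye (438,191)
- lever at (367,210)
- no magnet

Possible mix-ups: the pink earth at (445,250) and the turquoise comet at (376,279) are left alone. The red and yellow paper at (480,235) and (463,268) is not the magnet. I'll check this in one crop and measure.

```bash
cat > h.py <<'E'
import numpy as np,cv2
from scipy.spatial.transform import Rotation as R
from rig import r
def cam(n):
    p=r.camera_params(n);return p,200/np.tan(np.radians(p['fov_y']/2)),np.array(p['view'])
def ray(n,u,v,c=None):
    p,f,V=c or cam(n);a,b=(u-p['cx']),(v-p['cy'])
    if n=='wrist':
        q=np.hypot(a,b)+1e-9;t=q/f;d=np.array([np.sin(t)*a/q,np.sin(t)*b/q,np.cos(t)])
    else: d=np.array([a/f,b/f,1.])
    return -V[:3,:3].T@V[:3,3],V[:3,:3].T@d
def onz(n,u,v,z,c=None):
    o,d=ray(n,u,v,c);return o+d*(z-o[2])/d[2]
def proj(n,P,c=None):
    p,f,V=c or cam(n);X=V[:3,:3]@np.array(P)+V[:3,3]
    if n=='wrist':
        q=np.hypot(X[0],X[1])+1e-9;t=np.arctan2(q,X[2]);return np.array([p['cx']+f*t*X[0]/q,p['cy']+f*t*X[1]/q])
    return np.array([p['cx']+f*X[0]/X[2],p['cy']+f*X[1]/X[2]])
def tri(A,B):
    (o1,d1),(o2,d2)=ray(*A),ray(*B)
    t=np.linalg.lstsq(np.c_[d1,-d2],o2-o1,rcond=None)[0];a=o1+d1*t[0];b=o2+d2*t[1];return (a+b)/2,np.linalg.norm(a-b)
def blobs(im,lo,hi,amin=15):
    h=cv2.cvtColor(im,cv2.COLOR_BGR2HSV);m=cv2.inRange(h,lo,hi)
    n,l,s,c=cv2.connectedComponentsWithStats(m);return [(c[i].round(1).tolist(),s[i].tolist()) for i in range(1,n) if s[i][4]>=amin],m
def toolmove(P,yaw=None,tilt=None):
    pass
E
python3 - <<'E'
from h import *
im=cv2.imread('pics/top0.png');c=im[140:290,195:465]
cv2.imwrite('pics/c0.png',cv2.resize(c,None,fx=2.95,fy=2.95,interpolation=cv2.INTER_CUBIC))
sc=cv2.imread('pics/scene0.png')
for nm,lo,hi in(('red',(0,170,90),(6,255,255)),('red2',(174,150,90),(180,255,255)),('orange',(10,160,120),(24,255,255)),('yellow',(22,150,100),(35,255,255)),('blue',(100,130,60),(125,255,255))):
    for n,i in(('top',im),('scene',sc)):
        print(nm,n,blobs(i,lo,hi)[0])
for u,v in((251,239),(219,231),(272,239),(305,230),(405,199),(438,191)): print(u,v,onz('top',u,v,.005).round(3))
E
```

```text
red top [([366.2, 209.2], [361, 206, 13, 7, 57]), ([271.7, 238.3], [263, 230, 17, 18, 205])]
red scene [([345.4, 188.8], [337, 183, 18, 12, 152]), ([264.3, 206.9], [260, 203, 9, 10, 57]), ([137.4, 252.0], [130, 249, 16, 8, 86])]
red2 top []
red2 scene []
orange top [([406.8, 141.6], [399, 132, 17, 22, 276]), ([274.6, 174.3], [215, 168, 111, 13, 367]), ([251.5, 239.3], [243, 231, 18, 18, 206]), ([459.9, 268.8], [457, 263, 7, 15, 46])]
orange scene [([366.0, 190.9], [314, 177, 114, 46, 584]), ([438.0, 201.2], [434, 198, 8, 7, 29]), ([152.0, 218.0], [144, 211, 17, 15, 141]), ([309.9, 228.5], [306, 225, 11, 7, 41]), ([363.9, 245.9], [317, 230, 90, 32, 1296]), ([407.7, 252.9], [400, 249, 14, 8, 47]), ([297.2, 259.9], [282, 252, 25, 18, 157]), ([351.7, 258.3], [340, 256, 23, 6, 78]), ([328.3, 263.6], [317, 261, 24, 6, 80]), ([309.9, 268.8], [304, 267, 12, 5, 29]), ([276.8, 275.3], [271, 272, 14, 7, 45]), ([265.3, 280.3], [261, 274, 12, 15, 95]), ([239.2, 311.4], [226, 294, 30, 30, 511])]
yellow top []
yellow scene [([368.7, 193.8], [315, 180, 113, 42, 409]), ([152.1, 218.0], [144, 211, 17, 15, 138])]
blue top [([494.9, 168.3], [470, 138, 51, 62, 2211]), ([184.1, 192.4], [173, 178, 20, 30, 166]), ([404.2, 199.7], [396, 191, 17, 17, 167])]
blue scene [([595.3, 137.2], [568, 126, 57, 23, 397]), ([518.3, 157.4], [514, 152, 10, 11, 50]), ([434.1, 193.7], [430, 190, 8, 7, 39]), ([451.3, 204.4], [442, 195, 18, 20, 203]), ([225.3, 260.3], [216, 251, 20, 19, 203]), ([277.5, 260.0], [261, 254, 33, 13, 215]), ([123.0, 328.7], [90, 288, 69, 84, 3448])]
251 239 [0.399 0.251 0.005]
219 231 [0.426 0.365 0.005]
272 239 [0.4   0.177 0.005]
305 230 [0.432 0.061 0.005]
405 199 [ 0.546 -0.294  0.005]
438 191 [ 0.575 -0.412  0.005]
```

View pics/c0.png

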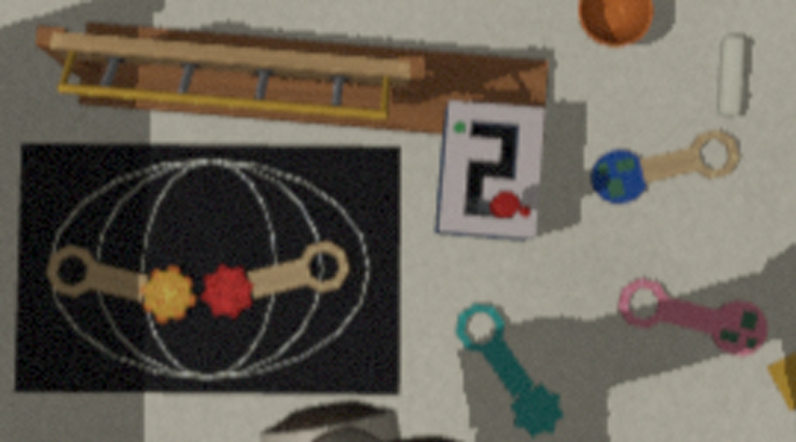

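The crop confirms the choice: sun, comet and earth are the items, the magnet is absent, and the lever is at the red dot. Next I'll work out a rough rack pose and the move above the lever.

```bash
cat >> h.py <<'E'
def frame(yaw,tilt=0,flip=False):
    "tool pose whose cut-out x axis is at yaw; tilt lifts that axis; tool y across, tool z down; flip = half turn about tool z"
    x=np.array([np.cos(yaw)*np.cos(tilt),np.sin(yaw)*np.cos(tilt),np.sin(tilt)])
    z=-np.array([-np.cos(yaw)*np.sin(tilt),-np.sin(yaw)*np.sin(tilt),np.cos(tilt)])
    if flip:x=-x
    return R.from_matrix(np.c_[x,np.cross(z,x),z])
def plan(p,Rt):
    s=r.sense();R0=R.from_quat(s['tcp_rot']);rv=(R0.inv()*Rt).as_rotvec()
    d=R0.inv().apply(np.array(p)-s['ee_pos'])*1000
    print('offset',d.round(1).tolist(),'rot',rv.round(3).tolist(),'rows>=',int(max(np.linalg.norm(d)/50,np.degrees(np.linalg.norm(rv))/8.59))+1,'t',round(s['time_s'],2))
def snap(n,name=None):
    c=cam(n);im=r.grab_frame(n)
    if name:cv2.imwrite(f'pics/{name}.png',im)
    return im,c
E
python3 - <<'E'
from h import *
U=lambda x,y:(195+x/2.95,140+y/2.95)
for nm,x,y,z in(('railL',52,50,.218),('railR',420,77,.218),('barL',62,89,.252),('barR',388,115,.252),('boxFL',447,102,.085),('boxFR',543,106,.085),('boxNR',524,238,.085),('boxNL',437,231,.085),('tip1',338,102,.231),('root1',340,77,.185),('lever',505,204,.17)):
    print(nm,onz('top',*U(x,y),z).round(3))
print(onz('top',366.2,209.2,.165),tri(('top',366.2,209.2),('scene',264.3,206.9)))
P=onz('top',366.2,209.2,.165)
for fl in(0,1): plan([P[0],P[1],.26],frame(-.08+np.pi/2,0,fl))
E
```

```text
railL [0.651 0.343 0.218]
railR [ 0.626 -0.042  0.218]
barL [0.605 0.324 0.252]
barR [ 0.581 -0.008  0.252]
boxFL [ 0.62  -0.08   0.085]
boxFR [ 0.616 -0.19   0.085]
boxNR [ 0.464 -0.168  0.085]
boxNL [ 0.471 -0.069  0.085]
tip1 [0.597 0.043 0.231]
root1 [0.631 0.042 0.185]
lever [ 0.497 -0.137  0.17 ]
[ 0.49751023 -0.13714499  0.165     ] (array([ 0.49718744, -0.13706195,  0.16856858]), np.float64(0.0006852048713140017))
offset [409.6, -260.6, -45.7] rot [-0.001, -0.001, -1.106] rows>= 10 t 0.1
offset [409.6, -260.6, -45.7] rot [-0.001, 0.001, 2.036] rows>= 14 t 0.1
```

servo_tool(
  gripper=[-1, -1, -1, -1, -1, -1, -1, -1, -1, -1, -1, -1],
  offset=[
    [0, 0, -46],
    [410, -260, -46],
    [410, -260, -46],
    [410, -260, -46],
    [410, -260, -46],
    [410, -260, -46],
    [410, -260, -46],
    [410, -260, -46],
    [410, -260, -46],
    [410, -260, -46],
    [410, -260, -46],
    [410, -260, -46],
  ],
  rot=[
    [0, 0, 0],
    [0, 0, -1.106],
    [0, 0, -1.106],
    [0, 0, -1.106],
    [0, 0, -1.106],
    [0, 0, -1.106],
    [0, 0, -1.106],
    [0, 0, -1.106],
    [0, 0, -1.106],
    [0, 0, -1.106],
    [0, 0, -1.106],
    [0, 0, -1.106],
  ],
)

```text
time_s: 1.3
ee_pos: [0.4996, -0.1345, 0.2601]
tcp_rot: [0.733, 0.68, 0.0, -0.001]
force: [-0.6, -0.5, 0.5]
grip_width: 1.0
finger_force: 0.0
```

Run:
```python
from h import *
im,c=snap('wrist','w1');s=r.sense();print(s['ee_pos'],s['time_s'],s['q'].round(2),(-c[2][:3,:3].T@c[2][:3,3]).round(3))
b=[x for x in blobs(im,(0,170,60),(6,255,255),30)[0]];print(b)
for x in b:print(onz('wrist',*x[0],.18,c).round(4))
```

```text
[ 0.4985775  -0.13643164  0.26007486] 1.35 [-0.5  -0.02  1.7  -0.    1.47 -0.42] [ 0.505 -0.065  0.431]
[]
```

View pics/w1.png

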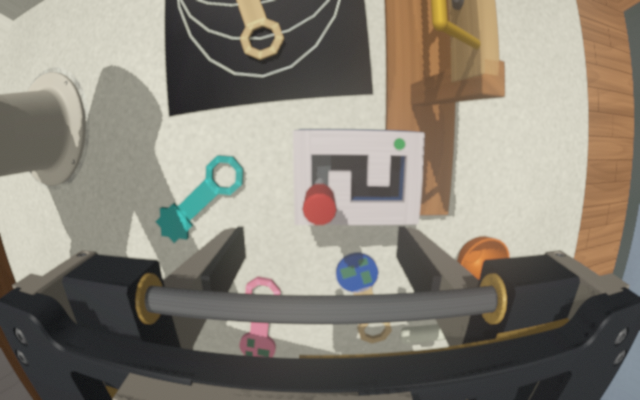

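The wrist view shows the lever grip at (319,204), the box top with corners near (295,128), (425,132) and (296,224), and the green dot at (400,144). The sun or comet eye is at (262,38).

Run:
```python
from h import *
im=cv2.imread('pics/w1.png');c=cam('wrist')
h=cv2.cvtColor(im,cv2.COLOR_BGR2HSV);print(h[195,319],h[215,319],h[175,300])
hh=h.copy();hh[...,0]=(hh[...,0].astype(int)+20)%180
m=cv2.inRange(hh,(10,130,60),(30,255,255));n,l,s,ce=cv2.connectedComponentsWithStats(m[:260])
for i in range(1,n):
  if s[i][4]>200:
    print(s[i],ce[i],'mid z.157',onz('wrist',*ce[i],.157,c).round(4))
w=cv2.inRange(h,(0,0,140),(180,45,255))
n,l,s,ce=cv2.connectedComponentsWithStats(w);k=l[140,330];print(s[k])
cn=max(cv2.findContours((l==k).astype(np.uint8),0,2)[0],key=cv2.contourArea)
B=cv2.boxPoints(cv2.minAreaRect(cn));print(B.round(1).tolist())
for a in(.01,.02,.04):
  ap=cv2.approxPolyDP(cv2.convexHull(cn),a*cv2.arcLength(cn,True),True)[:,0];print(len(ap))
  if len(ap)<=6:
    for q in ap:print(q,onz('wrist',*q,.085,c).round(4))
g,_=blobs(im[:260],(45,100,60),(75,255,255),20);print(g,[onz('wrist',*x[0],.085,c).round(4) for x in g])
```

```text
[  2 143 195] [  2 146 183] [ 11  13 211]
[304 191  31  33 785] [318.92484076 207.3566879 ] mid z.157 [ 0.4964 -0.1441  0.157 ]
[     0      0    588    296 102583]
[[0.0, 295.0], [0.0, 0.0], [587.0, 0.0], [587.0, 295.0]]
4
[575   0] [0.898 0.122 0.085]
[572 258] [ 0.8964 -0.2838  0.085 ]
[ 15 280] [-0.1459 -0.2784  0.085 ]
[0 0] [-0.077   0.2787  0.085 ]
4
[575   0] [0.898 0.122 0.085]
[572 258] [ 0.8964 -0.2838  0.085 ]
[ 15 280] [-0.1459 -0.2784  0.085 ]
[0 0] [-0.077   0.2787  0.085 ]
4
[575   0] [0.898 0.122 0.085]
[572 258] [ 0.8964 -0.2838  0.085 ]
[ 15 280] [-0.1459 -0.2784  0.085 ]
[0 0] [-0.077   0.2787  0.085 ]
[([399.1, 143.6], [396, 140, 7, 8, 46])] [array([ 0.5909, -0.0966,  0.085 ])]
```

Run:
```python
from h import *
c=cam('wrist')
for q in((295,128),(425,133),(421,223),(296,224)):print(q,onz('wrist',*q,.085,c).round(4))
plan([.4965,-.141,.138],frame(-.075+np.pi/2))
```

```text
(295, 128) [ 0.4749 -0.0714  0.085 ]
(425, 133) [ 0.6228 -0.0855  0.085 ]
(421, 223) [ 0.617 -0.194  0.085]
(296, 224) [ 0.4657 -0.1828  0.085 ]
offset [-4.7, -1.6, 122.1] rot [-0.001, -0.0, -0.001] rows>= 3 t 1.35
```

servo_tool(
  gripper=[-1, -1, -1, -1, 1, 1, 1, 1, 1, 1],
  offset=[
    [-7, -2, 50],
    [-7, -2, 100],
    [-7, -2, 122],
    [-7, -2, 122],
    [-7, -2, 122],
    [-7, -2, 122],
    [-7, -2, 122],
    [-7, -2, 122],
    [-7, -2, 122],
    [-7, -2, 122],
  ],
  rot=[
    [0, 0, 0],
    [0, 0, 0],
    [0, 0, 0],
    [0, 0, 0],
    [0, 0, 0],
    [0, 0, 0],
    [0, 0, 0],
    [0, 0, 0],
    [0, 0, 0],
    [0, 0, 0],
  ],
  grip_force=20,
)

```text
time_s: 2.35
ee_pos: [0.4959, -0.1449, 0.139]
tcp_rot: [0.735, 0.678, 0.0, 0.0]
force: [0.5, -0.1, 0.7]
grip_width: 0.501
finger_force: 0.0
```

servo_tool(
  gripper=[1, 1, 1, 1],
  offset=[
    [0, 0, 0],
    [0, 0, 0],
    [0, 0, 0],
    [0, 0, 0],
  ],
  rot=[
    [0, 0, 0],
    [0, 0, 0],
    [0, 0, 0],
    [0, 0, 0],
  ],
)

```text
time_s: 2.75
ee_pos: [0.4969, -0.1449, 0.1388]
tcp_rot: [0.735, 0.678, 0.001, 0.001]
force: [5.8, 0.2, -3.2]
grip_width: 0.327
finger_force: 20.0
```

servo_tool(
  gripper=[1, 1, 1, 1, 1, 1, 1, 1, 1, 1, 1, 1],
  offset=[
    [18, 0, 0],
    [37, 0, 0],
    [37, 0, 0],
    [37, 0, 0],
    [37, 23, 0],
    [37, 45, 0],
    [37, 45, 0],
    [37, 45, 0],
    [18, 45, 0],
    [0, 45, 0],
    [0, 45, 0],
    [0, 45, 0],
  ],
  rot=[
    [0, 0, 0],
    [0, 0, 0],
    [0, 0, 0],
    [0, 0, 0],
    [0, 0, 0],
    [0, 0, 0],
    [0, 0, 0],
    [0, 0, 0],
    [0, 0, 0],
    [0, 0, 0],
    [0, 0, 0],
    [0, 0, 0],
  ],
)

```text
time_s: 3.95
ee_pos: [0.5414, -0.1492, 0.1395]
tcp_rot: [0.735, 0.678, 0.0, 0.001]
force: [2.2, -2.3, 4.2]
grip_width: 0.323
finger_force: 20.0
```

servo_tool(
  gripper=[1, 1, 1, 1, 1, 1, 1, 1, 1],
  offset=[
    [0, 23, 0],
    [0, 45, 0],
    [0, 45, 0],
    [0, 45, 0],
    [18, 45, 0],
    [36, 45, 0],
    [37, 45, 0],
    [37, 45, 0],
    [37, 45, 0],
  ],
  rot=[
    [0, 0, 0],
    [0, 0, 0],
    [0, 0, 0],
    [0, 0, 0],
    [0, 0, 0],
    [0, 0, 0],
    [0, 0, 0],
    [0, 0, 0],
    [0, 0, 0],
  ],
)

```text
time_s: 4.85
ee_pos: [0.5882, -0.1142, 0.1385]
tcp_rot: [0.735, 0.678, 0.0, -0.0]
force: [1.9, -2.1, 2.2]
grip_width: 0.328
finger_force: 2.0
```

servo_tool(
  gripper=[-0.3, -0.3, -0.3, -0.3, -0.3, -0.3, -0.3, -0.3],
  offset=[
    [0, 0, 0],
    [0, 0, 0],
    [0, 0, 0],
    [0, 0, -50],
    [0, 0, -100],
    [0, 0, -130],
    [0, 0, -130],
    [0, 0, -130],
  ],
  rot=[
    [0, 0, 0],
    [0, 0, 0],
    [0, 0, 0],
    [0, 0, 0],
    [0, 0, 0],
    [0, 0, 0],
    [0, 0, 0],
    [0, 0, 0],
  ],
)

```text
time_s: 5.65
ee_pos: [0.5883, -0.115, 0.2685]
tcp_rot: [0.735, 0.678, 0.0, -0.0]
force: [-0.8, -0.3, 0.0]
grip_width: 0.654
finger_force: 0.0
```

Run:
```python
from h import *
snap('top','top1');im=cv2.imread('pics/top1.png')[130:290,190:460]
cv2.imwrite('pics/c1.png',cv2.resize(im,None,fx=2.9,fy=2.9,interpolation=cv2.INTER_CUBIC))
```

```text
(no output)
```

View pics/c1.png

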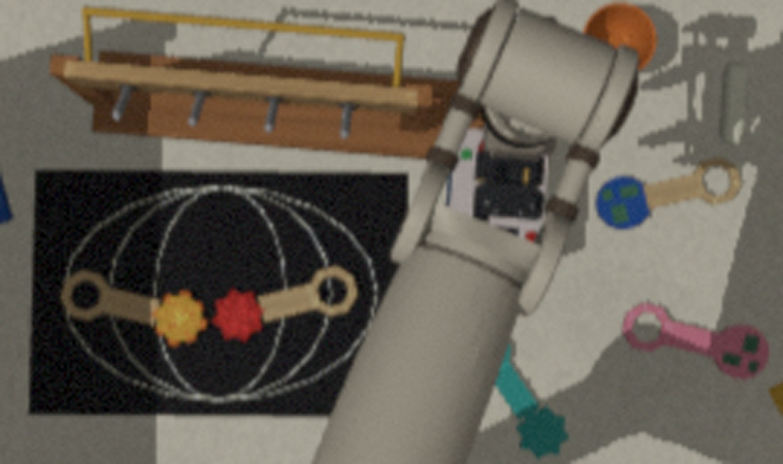

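The bar is now behind the rail, so the lever is OPEN. Peg tips in the crop are at (345,133), (270,128), (194,121) and (118,116). Earth is next.

Run:
```python
from h import *
for x,y in((345,133),(270,128),(194,121),(118,116)): print('tip',onz('top',190+x/2.9,130+y/2.9,.231).round(4))
O=np.array([.634,.059]);ps=-.075;ex=np.array([np.cos(ps),np.sin(ps)]);ey=np.array([-ex[1],ex[0]])
f=onz('top',404.5,199.7,.01);e=onz('top',437.4,192.3,.01);d=e-f;n=f+d*60/118;print(f,e,n.round(4),np.linalg.norm(d),np.arctan2(d[1],d[0]))
for fl in(0,1): plan([n[0],n[1],.16],frame(np.arctan2(d[1],d[0]),0,fl))
```

```text
tip [0.5934 0.0451 0.231 ]
tip [0.598 0.124 0.231]
tip [0.6047 0.204  0.231 ]
tip [0.6093 0.2841 0.231 ]
[ 0.54278837 -0.29114052  0.01      ] [ 0.57021984 -0.40826649  0.01      ] [ 0.5567 -0.3507  0.01  ] 0.12029538053411613 -1.3407379922827156
offset [-237.8, -11.6, 106.8] rot [-0.002, 0.004, 2.832] rows>= 19 t 5.7
offset [-237.8, -11.6, 106.8] rot [-0.002, -0.001, -0.31] rows>= 6 t 5.7
```

servo_tool(
  gripper=[-1, -1, -1, -1, -1, -1, -1, -1, -1, -1],
  offset=[
    [-50, -3, 0],
    [-100, -6, 0],
    [-150, -9, 0],
    [-200, -12, 50],
    [-238, -12, 107],
    [-238, -12, 107],
    [-238, -12, 107],
    [-238, -12, 107],
    [-238, -12, 107],
    [-238, -12, 107],
  ],
  rot=[
    [0, 0, -0.15],
    [0, 0, -0.3],
    [0, 0, -0.31],
    [0, 0, -0.31],
    [0, 0, -0.31],
    [0, 0, -0.31],
    [0, 0, -0.31],
    [0, 0, -0.31],
    [0, 0, -0.31],
    [0, 0, -0.31],
  ],
)

```text
time_s: 6.7
ee_pos: [0.5586, -0.3509, 0.1638]
tcp_rot: [0.621, 0.784, -0.0, 0.002]
force: [-0.3, 0.9, 0.4]
grip_width: 1.0
finger_force: 0.0
```

Run:
```python
from h import *
im,c=snap('wrist','w2');b=blobs(im,(95,120,40),(125,255,255),200)[0];print(b)
for x in b:print(onz('wrist',*x[0],.01,c).round(4))
```

```text
[([317.8, 130.3], [290, 102, 59, 54, 1628]), ([408.4, 343.3], [398, 337, 22, 14, 243])]
[ 0.5423 -0.2927  0.01  ]
[ 0.7282 -0.5373  0.01  ]
```

View pics/w2.png

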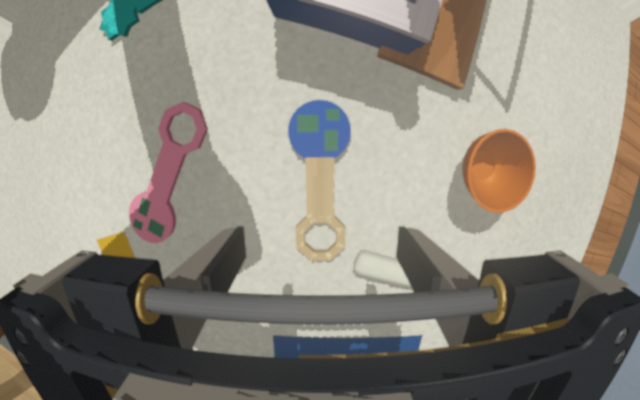

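Wrist view: earth sits centred, with its figure at (319,130) and eye at (320,237), and the fingers straddle it. The glue stick (385,270) and bowl (500,170) are clear.

Run:
```python
from h import *
f=onz('wrist',319.5,130,.01);e=onz('wrist',320.5,237.5,.01);d=e-f;n=f+d*60/118;y=np.arctan2(d[1],d[0]);print(f,e,n.round(4),np.linalg.norm(d),y)
plan([n[0],n[1],.004],frame(y,0,1))
```

```text
[ 0.54381306 -0.29206987  0.01      ] [ 0.57201472 -0.40731229  0.01      ] [ 0.5582 -0.3507  0.01  ] 0.1186429461718891 -1.3307970010690018
offset [0.8, -0.6, 159.7] rot [0.002, 0.003, -0.009] rows>= 4 t 6.75
```

servo_tool(
  gripper=[-1, -1, -1, -1, -1, 1, 1, 1, 1, 1, 1, 1],
  offset=[
    [0, 0, 50],
    [0, 0, 100],
    [0, 0, 140],
    [0, 0, 158],
    [0, 0, 159],
    [0, 0, 159],
    [0, 0, 159],
    [0, 0, 159],
    [0, 0, 159],
    [0, 0, 159],
    [0, 0, 159],
    [0, 0, 159],
  ],
  rot=[
    [0, 0, 0],
    [0, 0, 0],
    [0, 0, 0],
    [0, 0, 0],
    [0, 0, 0],
    [0, 0, 0],
    [0, 0, 0],
    [0, 0, 0],
    [0, 0, 0],
    [0, 0, 0],
    [0, 0, 0],
    [0, 0, 0],
  ],
  grip_force=35,
)

```text
time_s: 7.95
ee_pos: [0.5573, -0.3514, 0.0026]
tcp_rot: [0.621, 0.784, 0.0, -0.0]
force: [0.3, 0.0, 0.1]
grip_width: 0.412
finger_force: 0.0
```

servo_tool(
  gripper=[1, 1, 1, 1],
  offset=[
    [0, 0, 0],
    [0, 0, 0],
    [0, 0, 0],
    [0, 0, 0],
  ],
  rot=[
    [0, 0, 0],
    [0, 0, 0],
    [0, 0, 0],
    [0, 0, 0],
  ],
)

```text
time_s: 8.35
ee_pos: [0.5574, -0.3514, 0.0026]
tcp_rot: [0.621, 0.784, 0.0, -0.0]
force: [0.2, 0.7, -1.2]
grip_width: 0.318
finger_force: 35.0
```

```bash
cat >> h.py <<'E'
PS=-.07;EX=np.array([np.cos(PS),np.sin(PS),0]);EY=np.array([-EX[1],EX[0],0])
TIP={1:np.array([.5935,.0445,.231])};TIP.update({k:TIP[1]+EY*.08*(k-1) for k in(2,3,4)})
def hang(k,tilt,depth,flip,fwd=.058,lift=0):
    "tool pose that puts the eye (fwd ahead of TCP along the cut-out) depth below peg tip along the peg"
    Rt=frame(PS,tilt,flip);ax=Rt.apply([-1 if flip else 1,0,0])
    pd=-EX*np.cos(np.radians(50))+np.array([0,0,np.sin(np.radians(50))])
    return TIP[k]-pd*depth-ax*fwd+np.array([0,0,lift]),Rt
E
python3 - <<'E'
from h import *
print(TIP)
t=np.radians(38)
p,Rt=hang(1,t,-.06,1);print(p);plan(p,Rt)
E
```

```text
{1: array([0.5935, 0.0445, 0.231 ]), 2: array([0.59909543, 0.12430408, 0.231     ]), 3: array([0.60469086, 0.20410816, 0.231     ]), 4: array([0.61028628, 0.28391224, 0.231     ])}
[0.5094345  0.05039422 0.2412543 ]
offset [402.2, 44.9, -238.7] rot [-0.421, -0.57, -1.221] rows>= 10 t 8.35
```

servo_tool(
  gripper=[1, 1, 1, 1, 1, 1, 1, 1],
  offset=[
    [0, 0, -40],
    [0, 0, -80],
    [0, 0, -120],
    [0, 0, -160],
    [0, 0, -200],
    [0, 0, -250],
    [0, 0, -300],
    [0, 0, -320],
  ],
  rot=[
    [0, 0, 0],
    [0, 0, 0],
    [0, 0, 0],
    [0, 0, 0],
    [0, 0, 0],
    [0, 0, 0],
    [0, 0, 0],
    [0, 0, 0],
  ],
)

```text
time_s: 9.15
ee_pos: [0.5586, -0.3525, 0.3293]
tcp_rot: [0.621, 0.784, -0.0, 0.005]
force: [0.2, 0.3, -0.7]
grip_width: 0.324
finger_force: 35.0
```

servo_tool(
  gripper=[1, 1, 1, 1, 1, 1, 1, 1, 1, 1, 1, 1],
  offset=[
    [40, 5, 0],
    [80, 9, 0],
    [120, 13, 0],
    [160, 18, 0],
    [200, 23, 0],
    [240, 27, 0],
    [280, 31, 0],
    [320, 36, 0],
    [360, 40, 0],
    [402, 45, 0],
    [402, 45, 0],
    [402, 45, 0],
  ],
  rot=[
    [-0.04, -0.057, -0.122],
    [-0.084, -0.114, -0.244],
    [-0.126, -0.171, -0.366],
    [-0.168, -0.228, -0.488],
    [-0.21, -0.285, -0.61],
    [-0.253, -0.342, -0.733],
    [-0.295, -0.4, -0.855],
    [-0.337, -0.456, -0.977],
    [-0.379, -0.513, -1.1],
    [-0.421, -0.57, -1.221],
    [-0.421, -0.57, -1.221],
    [-0.421, -0.57, -1.221],
  ],
)

```text
time_s: 10.35
ee_pos: [0.5091, 0.0506, 0.3224]
tcp_rot: [0.033, 0.945, -0.011, 0.325]
force: [0.5, -0.6, -1.0]
grip_width: 0.315
finger_force: 35.0
```

Run:
```python
from h import *
s=r.sense();print(s['ee_pos'].round(4),s['grip_width'],s['finger_force'],s['q'].round(2),r.sense()['time_s'])
p,Rt=hang(1,np.radians(38),-.02,1);plan(p,Rt)
im,c=snap('wrist','w3')
b=blobs(im,(10,60,90),(25,200,255),200)[0];print(b)
T=s['ee_pos'];Rc=R.from_quat(s['tcp_rot']);print('pred eye px',proj('wrist',T+Rc.apply([-.058,0,0]),c))
```

```text
[0.5091 0.0506 0.3224] 0.31457327520567946 34.99001920223236 [-0.18 -0.63  2.17  0.09  0.94 -1.71] 10.35
offset [48.2, -0.2, 104.1] rot [0.001, -0.0, 0.0] rows>= 3 t 10.35
[([538.0, 5.9], [523, 0, 31, 14, 264]), ([249.6, 114.6], [201, 89, 81, 56, 1419]), ([389.3, 195.4], [85, 89, 501, 208, 26916]), ([159.7, 176.6], [138, 155, 43, 42, 1268]), ([28.9, 234.0], [0, 158, 89, 134, 5845]), ([248.8, 308.0], [244, 282, 14, 54, 375]), ([392.1, 308.4], [383, 282, 16, 54, 448]), ([321.0, 341.9], [266, 323, 110, 35, 1823]), ([16.5, 382.2], [0, 349, 43, 51, 1192])]
pred eye px [320.8129101  320.52861644]
```

View pics/w3.png

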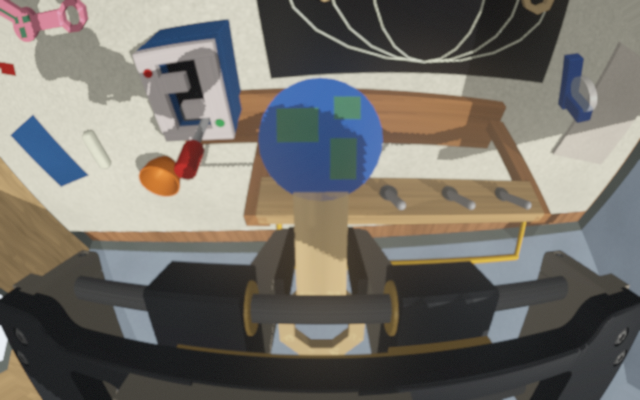

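Run:
```python
from h import *
c=cam('wrist');s=r.sense();T=s['ee_pos'];Rc=R.from_quat(s['tcp_rot'])
print('fig',[proj('wrist',T+Rc.apply([x,0,-.005]),c).round(1) for x in(.05,.06,.07)],'eye near/far',proj('wrist',T+Rc.apply([-.086,0,0]),c))
for k in(2,3,4):
  print(k,proj('wrist',TIP[k],c).round(1),proj('wrist',TIP[k]+EX*.0386-np.array([0,0,.046]),c).round(1))
```

```text
fig [array([320.8, 157.8]), array([320.8, 139.2]), array([320.8, 120.5])] eye near/far [320.82990804 350.68896004]
2 [400.9 202.9] [388.4 191.6]
3 [471.  202.6] [449.6 191.9]
4 [527.7 202.3] [501.9 192.3]
```

servo_tool(
  gripper=[1, 1, 1, 1, 1, 1, 1, 1, 1, 1],
  offset=[
    [20, 0, 40],
    [40, 0, 80],
    [47, 0, 105],
    [47, 0, 105],
    [47, 0, 115],
    [47, 0, 125],
    [47, 0, 135],
    [47, 0, 148],
    [47, 0, 148],
    [47, 0, 148],
  ],
  rot=[
    [0, 0, 0],
    [0, 0, 0],
    [0, 0, 0],
    [0, 0, 0],
    [0, 0, 0],
    [0, 0, 0],
    [0, 0, 0],
    [0, 0, 0],
    [0, 0, 0],
    [0, 0, 0],
  ],
)

```text
time_s: 11.4
ee_pos: [0.5643, 0.0457, 0.1787]
tcp_rot: [0.034, 0.945, -0.011, 0.326]
force: [-0.1, 0.7, -0.1]
grip_width: 0.323
finger_force: 35.0
```

Run:
```python
from h import *
s=r.sense();p,_=hang(1,np.radians(38),.023,1);print((s['ee_pos']-p).round(4),s['force'].round(1),s['finger_force'],s['grip_width'])
im,c=snap('scene','s2');cv2.imwrite('pics/s2c.png',cv2.resize(im[120:300,230:470],None,fx=3.3,fy=3.3,interpolation=cv2.INTER_CUBIC))
```

```text
[ 0.0017 -0.001   0.0011] [-0.1  0.7 -0.1] 34.99019801616669 0.32271825790396647
```

View pics/s2c.png

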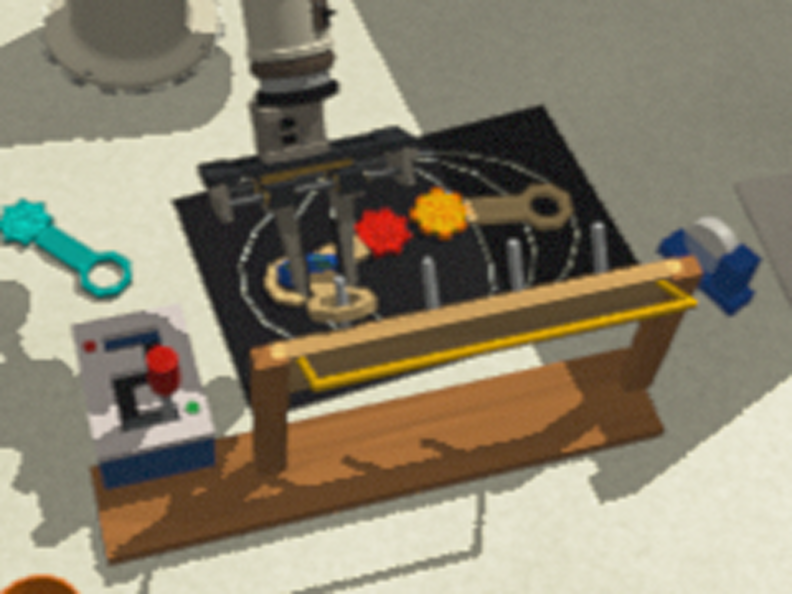

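The peg is visible through the earth's eye at crop (342,290), so I'll release.

servo_tool(
  gripper=[-0.3, -0.3, -0.3, -0.3, -0.3, -0.3, -0.3, -0.3, -0.3, -0.3, -0.3, -0.3],
  offset=[
    [0, 0, 0],
    [0, 0, 0],
    [0, 0, 0],
    [0, 0, 0],
    [0, 0, 0],
    [0, 0, 0],
    [10, 0, -30],
    [20, 0, -70],
    [30, 0, -110],
    [40, 0, -150],
    [40, 0, -150],
    [40, 0, -150],
  ],
  rot=[
    [0, 0, 0],
    [0, 0, 0],
    [0, 0, 0],
    [0, 0, 0],
    [0, 0, 0],
    [0, 0, 0],
    [0, 0, 0],
    [0, 0, 0],
    [0, 0, 0],
    [0, 0, 0],
    [0, 0, 0],
    [0, 0, 0],
  ],
)

```text
time_s: 12.65
ee_pos: [0.4403, 0.055, 0.2721]
tcp_rot: [0.033, 0.944, -0.012, 0.327]
force: [0.6, -1.0, -0.3]
grip_width: 0.653
finger_force: 0.0
```

Run:
```python
from h import *
a,_=snap('top');cv2.imwrite('pics/top2.png',a);im,c=snap('wrist')
V=np.hstack([cv2.resize(a[150:280,190:350],(400,325)),cv2.resize(im,(400,250))[:250] if 0 else np.vstack([cv2.resize(im,(400,250)),np.zeros((75,400,3),np.uint8)])]);cv2.imwrite('pics/m3.png',V)
for nm,lo,hi in(('red',(0,150,90),(6,255,255)),('sun',(10,150,120),(28,255,255)),('wood',(10,60,70),(22,150,255))):
  print(nm,[x for x in blobs(a[190:290,190:350],lo,hi,30)[0]])
```

```text
red [([80.9, 45.4], [73, 40, 18, 13, 108])]
sun [([61.4, 49.3], [53, 41, 18, 18, 217])]
wood [([112.7, 40.4], [103, 31, 20, 18, 194]), ([38.5, 43.7], [21, 34, 35, 19, 258]), ([93.2, 42.8], [88, 40, 11, 7, 46])]
```

View pics/m3.png

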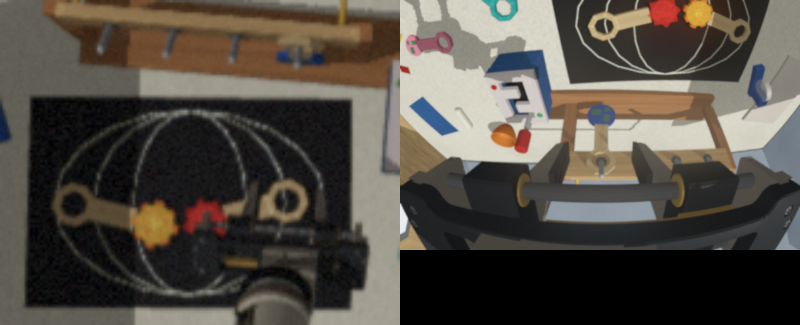

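Earth hangs on peg 1, and the comet and sun are undisturbed. Comet goes next, to peg 2.

Run:
```python
from h import *
f=onz('top',271.7,238.5,.01);e=onz('top',304,230.3,.01);d=e-f;n=f+d*60/118;y=np.arctan2(d[1],d[0]);print(f,e,n.round(4),np.linalg.norm(d),y)
plan([n[0],n[1],.16],frame(y,0,1))
```

```text
[0.40150117 0.17757069 0.01      ] [0.4313125  0.06417467 0.01      ] [0.4167 0.1199 0.01  ] 0.11724919283658732 -1.3137177483220248
offset [88.4, 62.9, 68.9] rot [0.41, 0.571, 1.195] rows>= 10 t 12.75
```

servo_tool(
  gripper=[-1, -1, -1, -1, -1, -1, -1, -1, -1, -1, -1, -1],
  offset=[
    [9, 6, -5],
    [18, 12, 0],
    [26, 18, 10],
    [35, 25, 20],
    [44, 31, 30],
    [53, 38, 40],
    [62, 44, 50],
    [70, 50, 60],
    [88, 63, 69],
    [88, 63, 69],
    [88, 63, 69],
    [88, 63, 69],
  ],
  rot=[
    [0.041, 0.057, 0.12],
    [0.082, 0.114, 0.24],
    [0.123, 0.171, 0.36],
    [0.164, 0.228, 0.48],
    [0.205, 0.285, 0.6],
    [0.246, 0.342, 0.72],
    [0.287, 0.4, 0.84],
    [0.328, 0.456, 0.96],
    [0.369, 0.514, 1.075],
    [0.41, 0.571, 1.195],
    [0.41, 0.571, 1.195],
    [0.41, 0.571, 1.195],
  ],
)

```text
time_s: 13.95
ee_pos: [0.4172, 0.1196, 0.1601]
tcp_rot: [0.61, 0.793, -0.001, 0.0]
force: [-0.0, 0.2, 0.3]
grip_width: 0.999
finger_force: 0.0
```

```bash
cat > eye.py <<'E'
from h import *
import sys
def measure(name,lo,hi,flip):
    im,c=snap('wrist',name);b=max(blobs(im[:270],lo,hi,150)[0],key=lambda x:x[1][4]);print('fig',b)
    w=blobs(im,(8,25,90),(28,170,255),150)
    f=onz('wrist',*b[0],.01,c)
    cs,hr=cv2.findContours(w[1],cv2.RETR_CCOMP,2)
    best=None
    for k,q in enumerate(cs):
        if hr[0][k][3]<0 or cv2.contourArea(q)<100:continue
        (u,v),rad=cv2.minEnclosingCircle(q);e=onz('wrist',u,v,.01,c);d=np.linalg.norm(e-f)
        if abs(d-.118)<.012:best=e;print('hole',u,v,rad,round(d,4))
    if best is None:print('no eye');return
    d=best-f;n=f+d*60/118;y=np.arctan2(d[1],d[0]);print(n.round(4),y);plan([n[0],n[1],.004],frame(y,0,flip))
E
python3 -c "
from eye import *
measure('w4',(0,140,90),(7,255,255),1)"
```

```text
fig ([321.0, 131.8], [289, 100, 65, 60, 2634])
hole 321.241943359375 239.0 16.041196823120117 0.1172
[0.4178 0.1193 0.01  ] -1.3086373716736324
offset [-0.4, 0.4, 156.7] rot [0.001, 0.002, -0.002] rows>= 4 t 14.0
```

servo_tool(
  gripper=[-1, -1, -1, -1, -1, 1, 1, 1, 1, 1, 1, 1],
  offset=[
    [0, 0, 50],
    [0, 0, 100],
    [0, 0, 140],
    [0, 0, 156],
    [0, 0, 156],
    [0, 0, 156],
    [0, 0, 156],
    [0, 0, 156],
    [0, 0, 156],
    [0, 0, 156],
    [0, 0, 156],
    [0, 0, 156],
  ],
  rot=[
    [0, 0, 0],
    [0, 0, 0],
    [0, 0, 0],
    [0, 0, 0],
    [0, 0, 0],
    [0, 0, 0],
    [0, 0, 0],
    [0, 0, 0],
    [0, 0, 0],
    [0, 0, 0],
    [0, 0, 0],
    [0, 0, 0],
  ],
  grip_force=35,
)

```text
time_s: 15.2
ee_pos: [0.4181, 0.1198, 0.0062]
tcp_rot: [0.61, 0.792, 0.001, 0.002]
force: [-0.3, 0.7, 0.2]
grip_width: 0.414
finger_force: 0.0
```

servo_tool(
  gripper=[1, 1, 1, 1, 1, 1, 1, 1, 1, 1, 1, 1],
  offset=[
    [0, 0, 0],
    [0, 0, 0],
    [0, 0, 0],
    [0, 0, -20],
    [0, 0, -60],
    [0, 0, -100],
    [0, 0, -150],
    [0, 0, -200],
    [0, 0, -250],
    [0, 0, -300],
    [0, 0, -320],
    [0, 0, -320],
  ],
  rot=[
    [0, 0, 0],
    [0, 0, 0],
    [0, 0, 0],
    [0, 0, 0],
    [0, 0, 0],
    [0, 0, 0],
    [0, 0, 0],
    [0, 0, 0],
    [0, 0, 0],
    [0, 0, 0],
    [0, 0, 0],
    [0, 0, 0],
  ],
)

```text
time_s: 16.4
ee_pos: [0.4186, 0.12, 0.3296]
tcp_rot: [0.61, 0.792, 0.003, 0.004]
force: [0.4, 1.1, -1.0]
grip_width: 0.321
finger_force: 35.0
```

Run:
```python
from h import *
p,Rt=hang(2,np.radians(38),-.06,1,lift=.06);p=p+EX*.0015;plan(p,Rt)
```

```text
offset [-15.1, 97.0, 29.3] rot [-0.405, -0.566, -1.196] rows>= 10 t 16.4
```

servo_tool(
  gripper=[1, 1, 1, 1, 1, 1, 1, 1, 1, 1, 1, 1],
  offset=[
    [-1, 10, 3],
    [-3, 20, 6],
    [-5, 30, 9],
    [-6, 40, 12],
    [-8, 50, 15],
    [-9, 60, 18],
    [-10, 70, 21],
    [-12, 80, 24],
    [-14, 90, 27],
    [-15, 97, 29],
    [-15, 97, 29],
    [-15, 97, 29],
  ],
  rot=[
    [-0.04, -0.057, -0.12],
    [-0.08, -0.113, -0.24],
    [-0.12, -0.17, -0.36],
    [-0.162, -0.226, -0.48],
    [-0.2, -0.283, -0.6],
    [-0.243, -0.34, -0.72],
    [-0.284, -0.396, -0.84],
    [-0.324, -0.453, -0.957],
    [-0.365, -0.51, -1.076],
    [-0.405, -0.566, -1.196],
    [-0.405, -0.566, -1.196],
    [-0.405, -0.566, -1.196],
  ],
)

```text
time_s: 17.6
ee_pos: [0.5136, 0.1299, 0.2951]
tcp_rot: [0.035, 0.947, -0.012, 0.32]
force: [0.5, 0.3, -0.7]
grip_width: 0.316
finger_force: 35.0
```

```bash
cat > chk.py <<'E'
from h import *
def chk(k,lo,hi,name,flip=1):
    s=r.sense();im,c=snap('wrist',name);T=s['ee_pos'];Rc=R.from_quat(s['tcp_rot']);sg=1 if flip else -1
    b=max(blobs(im[:280],lo,hi,300)[0],key=lambda x:x[1][4]);print('fig seen',b,'pred',proj('wrist',T+Rc.apply([sg*.06,0,-.005]),c).round(1),'grip',s['finger_force'],s['grip_width'])
    for dep in(-.02,.023):
        p,Rt=hang(k,np.radians(38),dep,flip);plan(p+EX*.0015,Rt)
E
python3 -c "
from chk import *
chk(2,(0,140,60),(7,255,255),'w5')"
```

```text
fig seen ([320.8, 141.5], [262, 81, 120, 119, 8330]) pred [320.8 139.1] grip 34.99696969985962 0.31640895313396156
offset [29.9, 0.2, 85.0] rot [-0.001, -0.009, -0.003] rows>= 2 t 17.65
offset [28.0, 0.3, 128.0] rot [-0.001, -0.009, -0.003] rows>= 3 t 17.65
```

servo_tool(
  gripper=[1, 1, 1, 1, 1, 1, 1, 1, 1, 1],
  offset=[
    [15, 0, 40],
    [30, 0, 75],
    [30, 0, 85],
    [30, 0, 85],
    [30, 0, 95],
    [29, 0, 105],
    [28, 0, 117],
    [28, 0, 128],
    [28, 0, 128],
    [28, 0, 128],
  ],
  rot=[
    [0, -0.009, 0],
    [0, -0.009, 0],
    [0, -0.009, 0],
    [0, -0.009, 0],
    [0, -0.009, 0],
    [0, -0.009, 0],
    [0, -0.009, 0],
    [0, -0.009, 0],
    [0, -0.009, 0],
    [0, -0.009, 0],
  ],
)

```text
time_s: 18.65
ee_pos: [0.5714, 0.1263, 0.1805]
tcp_rot: [0.033, 0.944, -0.012, 0.328]
force: [-0.9, -0.5, -0.9]
grip_width: 0.318
finger_force: 35.0
```

Run:
```python
from h import *
s=r.sense();p,_=hang(2,np.radians(38),.023,1);print((s['ee_pos']-p).round(4),s['force'].round(1),s['finger_force'],s['grip_width'])
im,c=snap('scene','s3');cv2.imwrite('pics/s3c.png',cv2.resize(im[150:280,290:450],None,fx=3.5,fy=3.5,interpolation=cv2.INTER_CUBIC))
```

```text
[ 0.0031 -0.0002  0.0029] [-0.9 -0.5 -0.9] 34.99700903892517 0.3177590739667145
```

View pics/s3c.png

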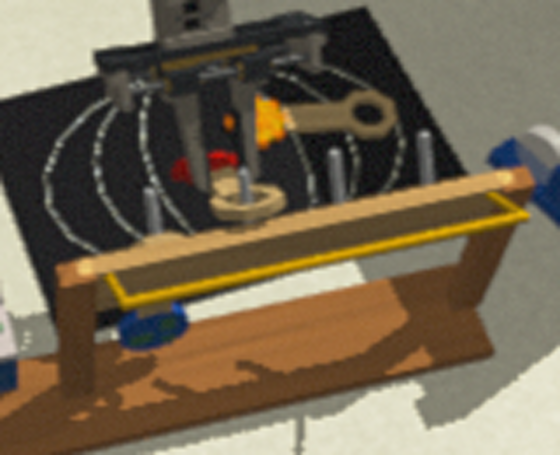

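Peg 2 is through the comet's eye at (244,185), and earth is hanging. I'll release here.

servo_tool(
  gripper=[-0.3, -0.3, -0.3, -0.3, -0.3, -0.3, -0.3, -0.3, -0.3, -0.3, -0.3, -0.3],
  offset=[
    [0, 0, 0],
    [0, 0, 0],
    [0, 0, 0],
    [0, 0, 0],
    [0, 0, 0],
    [0, 0, 0],
    [10, 0, -30],
    [20, 0, -70],
    [30, 0, -110],
    [40, 0, -150],
    [40, 0, -150],
    [40, 0, -150],
  ],
  rot=[
    [0, 0, 0],
    [0, 0, 0],
    [0, 0, 0],
    [0, 0, 0],
    [0, 0, 0],
    [0, 0, 0],
    [0, 0, 0],
    [0, 0, 0],
    [0, 0, 0],
    [0, 0, 0],
    [0, 0, 0],
    [0, 0, 0],
  ],
)

```text
time_s: 19.9
ee_pos: [0.447, 0.1351, 0.2732]
tcp_rot: [0.033, 0.944, -0.011, 0.328]
force: [1.3, -0.7, 0.1]
grip_width: 0.647
finger_force: 0.0
```

Run:
```python
from h import *
a,_=snap('top','top3')
print([x for x in blobs(a[190:290,190:350],(10,150,120),(28,255,255),30)[0]],blobs(a[190:290,190:350],(10,50,60),(22,150,255),30)[0],blobs(a[140:190],(0,150,60),(7,255,255),8)[0])
s=r.sense();print(s['q'].round(2))
f=onz('top',251.5,239.4,.01);e=onz('top',219.4,231.2,.01);d=e-f;n=f+d*60/118;y=np.arctan2(d[1],d[0]);print(f,e,n.round(4),np.linalg.norm(d),y)
for fl in(0,1):plan([n[0],n[1],.16],frame(y,0,fl))
```

```text
[] [([35.4, 42.8], [21, 33, 31, 17, 253]), ([67.0, 62.0], [60, 60, 15, 4, 36])] [([278.9, 30.2], [277, 28, 4, 5, 14]), ([290.9, 32.0], [285, 30, 12, 4, 30]), ([359.2, 41.2], [355, 37, 9, 9, 62])]
[ 0.11 -0.72  2.32 -0.15  0.89 -1.33]
[0.39772959 0.24859438 0.01      ] [0.42555685 0.36223301 0.01      ] [0.4119 0.3064 0.01  ] 0.1169961362807995 1.3306469881582403
offset [105.6, 168.7, 58.6] rot [0.576, 0.486, 1.669] rows>= 13 t 19.95
offset [105.6, 168.7, 58.6] rot [-0.465, 0.551, -1.345] rows>= 11 t 19.95
```

servo_tool(
  gripper=[-1, -1, -1, -1, -1, -1, -1, -1, -1, -1, -1, -1],
  offset=[
    [10, 16, -5],
    [20, 32, 0],
    [30, 48, 5],
    [40, 64, 10],
    [50, 80, 20],
    [60, 96, 30],
    [70, 112, 40],
    [80, 130, 50],
    [95, 150, 59],
    [106, 169, 59],
    [106, 169, 59],
    [106, 169, 59],
  ],
  rot=[
    [-0.042, 0.05, -0.122],
    [-0.085, 0.1, -0.245],
    [-0.127, 0.15, -0.367],
    [-0.17, 0.2, -0.489],
    [-0.211, 0.25, -0.611],
    [-0.254, 0.3, -0.734],
    [-0.296, 0.35, -0.856],
    [-0.338, 0.4, -0.978],
    [-0.38, 0.45, -1.1],
    [-0.423, 0.5, -1.223],
    [-0.465, 0.551, -1.345],
    [-0.465, 0.551, -1.345],
  ],
)

```text
time_s: 21.15
ee_pos: [0.4121, 0.3069, 0.1567]
tcp_rot: [-0.617, 0.787, 0.001, -0.003]
force: [0.9, 0.4, -0.6]
grip_width: 1.0
finger_force: 0.0
```

```bash
python3 -c "
from eye import *
measure('w6',(8,140,120),(24,255,255),1)"
```

```text
fig ([107.9, 126.6], [78, 0, 67, 228, 5838])
no eye
```

Run:
```python
from h import *
im=cv2.imread('pics/w6.png');c=cam('wrist')
for x in blobs(im[60:200,250:390],(12,150,100),(30,255,255),60)[0]:print('f',x[0][0]+250,x[0][1]+60,x[1],onz('wrist',x[0][0]+250,x[0][1]+60,.01,c).round(4))
h=cv2.cvtColor(im,cv2.COLOR_BGR2HSV);print(h[190,321],h[240,321],h[215,321],h[259,321])
for q in(im[60:200,250:390],):pass
m=cv2.inRange(h,(0,0,0),(180,255,60));n,l,s,ce=cv2.connectedComponentsWithStats(m[190:290,270:370])
for i in range(1,n):
  if s[i][4]>150:print('dark',ce[i]+[270,190],s[i])
plan([.4119,.3064,.004],frame(1.3306,0,1))
```

```text
f 319.3 130.4 [36, 39, 68, 63, 2817] [0.3982 0.2468 0.01  ]
[ 19  99 132] [15 58 35] [ 19  95 132] [ 20  94 133]
dark [286.80216216 202.72216216] [  0   0  35  27 925]
dark [342.75449102 194.64071856] [ 66   0  20  14 167]
dark [355.45996593 216.64906303] [  66    0   34   58 1174]
dark [283.44838373 238.89885297] [  0  30  33  40 959]
dark [320.51954397 239.10260586] [ 36  37  30  25 614]
dark [322.13650573 271.32858631] [   0   44  100   56 2879]
offset [-0.2, -0.5, 153.3] rot [0.003, -0.002, -0.003] rows>= 4 t 21.2
```

Sun figure is at (319,130) and its eye at (320.5,239). That is the same geometry as the comet, so I'll go straight down.

servo_tool(
  gripper=[-1, -1, -1, -1, -1, 1, 1, 1, 1, 1, 1, 1],
  offset=[
    [0, 0, 50],
    [0, 0, 100],
    [0, 0, 140],
    [0, 0, 153],
    [0, 0, 153],
    [0, 0, 153],
    [0, 0, 153],
    [0, 0, 153],
    [0, 0, 153],
    [0, 0, 153],
    [0, 0, 153],
    [0, 0, 153],
  ],
  rot=[
    [0, 0, 0],
    [0, 0, 0],
    [0, 0, 0],
    [0, 0, 0],
    [0, 0, 0],
    [0, 0, 0],
    [0, 0, 0],
    [0, 0, 0],
    [0, 0, 0],
    [0, 0, 0],
    [0, 0, 0],
    [0, 0, 0],
  ],
  grip_force=35,
)

```text
time_s: 22.4
ee_pos: [0.4119, 0.3068, 0.0073]
tcp_rot: [-0.617, 0.787, -0.0, 0.0]
force: [-0.5, -0.5, -0.2]
grip_width: 0.414
finger_force: 0.0
```

servo_tool(
  gripper=[1, 1, 1, 1, 1, 1, 1, 1, 1, 1, 1, 1],
  offset=[
    [0, 0, 0],
    [0, 0, 0],
    [0, 0, 0],
    [0, 0, -20],
    [0, 0, -60],
    [0, 0, -100],
    [0, 0, -150],
    [0, 0, -200],
    [0, 0, -250],
    [0, 0, -300],
    [0, 0, -320],
    [0, 0, -320],
  ],
  rot=[
    [0, 0, 0],
    [0, 0, 0],
    [0, 0, 0],
    [0, 0, 0],
    [0, 0, 0],
    [0, 0, 0],
    [0, 0, 0],
    [0, 0, 0],
    [0, 0, 0],
    [0, 0, 0],
    [0, 0, 0],
    [0, 0, 0],
  ],
)

```text
time_s: 23.6
ee_pos: [0.4133, 0.3075, 0.3312]
tcp_rot: [-0.617, 0.787, -0.001, 0.004]
force: [0.3, 0.0, -1.1]
grip_width: 0.313
finger_force: 35.0
```

Run:
```python
from h import *
p,Rt=hang(3,np.radians(38),-.06,1,lift=.06);p=p+EX*.0015;plan(p,Rt)
```

```text
offset [69.0, -128.7, 30.5] rot [0.461, -0.541, 1.345] rows>= 11 t 23.6
```

servo_tool(
  gripper=[1, 1, 1, 1, 1, 1, 1, 1, 1, 1, 1, 1],
  offset=[
    [6, -12, 3],
    [12, -24, 6],
    [19, -35, 8],
    [25, -47, 11],
    [31, -58, 14],
    [38, -70, 17],
    [44, -82, 19],
    [50, -94, 22],
    [56, -105, 25],
    [63, -117, 28],
    [69, -129, 30],
    [69, -129, 30],
  ],
  rot=[
    [0.042, -0.049, 0.122],
    [0.084, -0.098, 0.245],
    [0.126, -0.148, 0.367],
    [0.168, -0.197, 0.489],
    [0.21, -0.246, 0.611],
    [0.251, -0.295, 0.734],
    [0.293, -0.344, 0.856],
    [0.335, -0.393, 0.978],
    [0.377, -0.443, 1.1],
    [0.419, -0.492, 1.223],
    [0.461, -0.541, 1.345],
    [0.461, -0.541, 1.345],
  ],
)

```text
time_s: 24.8
ee_pos: [0.5186, 0.2087, 0.2921]
tcp_rot: [0.032, 0.947, -0.014, 0.319]
force: [-0.6, 0.7, -1.1]
grip_width: 0.312
finger_force: 35.0
```

```bash
python3 -c "
from chk import *
chk(3,(14,150,60),(30,255,255),'w7')"
```

```text
fig seen ([321.6, 137.0], [266, 79, 116, 120, 8431]) pred [320.8 139.2] grip 34.99369561672211 0.31247667925403366
offset [27.2, 1.5, 83.4] rot [-0.004, -0.013, 0.007] rows>= 2 t 24.85
offset [25.1, 1.7, 126.4] rot [-0.004, -0.013, 0.007] rows>= 3 t 24.85
```

servo_tool(
  gripper=[1, 1, 1, 1, 1, 1, 1, 1, 1, 1],
  offset=[
    [14, 1, 40],
    [27, 1, 75],
    [27, 1, 84],
    [27, 1, 84],
    [27, 1, 95],
    [26, 1, 105],
    [25, 1, 116],
    [25, 1, 127],
    [25, 1, 127],
    [25, 1, 127],
  ],
  rot=[
    [0, -0.013, 0],
    [0, -0.013, 0],
    [0, -0.013, 0],
    [0, -0.013, 0],
    [0, -0.013, 0],
    [0, -0.013, 0],
    [0, -0.013, 0],
    [0, -0.013, 0],
    [0, -0.013, 0],
    [0, -0.013, 0],
  ],
)

```text
time_s: 25.85
ee_pos: [0.5782, 0.2055, 0.181]
tcp_rot: [0.032, 0.944, -0.013, 0.328]
force: [-0.3, -0.7, -1.4]
grip_width: 0.31
finger_force: 35.0
```

Run:
```python
from h import *
s=r.sense();p,_=hang(3,np.radians(38),.023,1);print((s['ee_pos']-p).round(4),s['force'].round(1),s['finger_force'],s['grip_width'])
im,c=snap('scene','s4');cv2.imwrite('pics/s4c.png',cv2.resize(im[150:280,240:450],None,fx=3.5,fy=3.5,interpolation=cv2.INTER_CUBIC))
```

```text
[ 0.0043 -0.0008  0.0033] [-0.3 -0.7 -1.4] 34.992231130599976 0.3103322686121872
```

View pics/s4c.png

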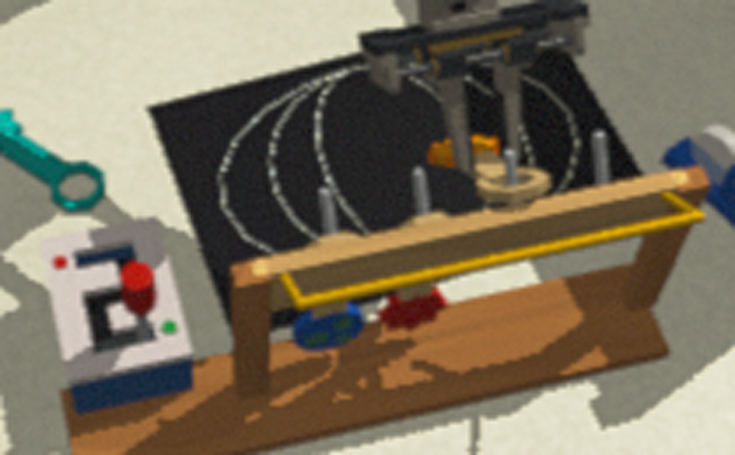

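Peg 3 is through the sun's eye at (511,165), and earth and comet hang. I'll release the sun, then go back to the lever.

servo_tool(
  gripper=[-0.3, -0.3, -0.3, -0.3, -0.3, -0.3, -0.3, -0.3, -0.3, -0.3, -0.3, -0.3],
  offset=[
    [0, 0, 0],
    [0, 0, 0],
    [0, 0, 0],
    [0, 0, 0],
    [0, 0, 0],
    [0, 0, 0],
    [10, 0, -30],
    [20, 0, -70],
    [30, 0, -110],
    [40, 0, -150],
    [40, 0, -170],
    [40, 0, -170],
  ],
  rot=[
    [0, 0, 0],
    [0, 0, 0],
    [0, 0, 0],
    [0, 0, 0],
    [0, 0, 0],
    [0, 0, 0],
    [0, 0, 0],
    [0, 0, 0],
    [0, 0, 0],
    [0, 0, 0],
    [0, 0, 0],
    [0, 0, 0],
  ],
)

```text
time_s: 27.1
ee_pos: [0.442, 0.2166, 0.2937]
tcp_rot: [0.032, 0.943, -0.012, 0.331]
force: [0.7, 0.9, 0.5]
grip_width: 0.65
finger_force: 0.0
```

Run:
```python
from h import *
a,_=snap('wrist');print(a.shape)
cv2.imwrite('pics/w8.png',a)
plan([.5882,-.1142,.28],frame(-.075+np.pi/2,0))
print(r.sense()['q'].round(2))
```

```text
(400, 640, 3)
offset [-124.2, -319.4, 114.5] rot [0.527, 0.527, 1.513] rows>= 12 t 27.15
[ 0.39 -0.55  2.19 -0.36  0.92 -0.97]
```

View pics/w8.png

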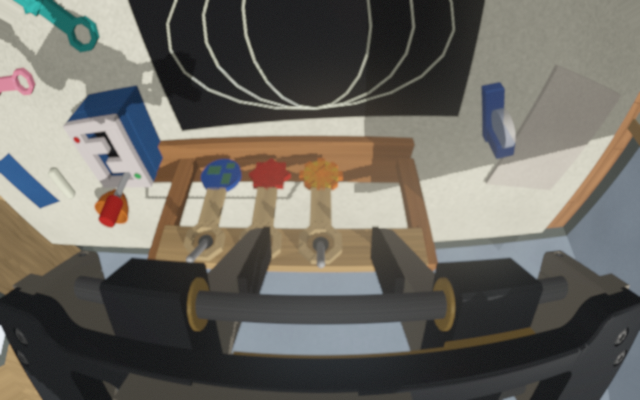

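All three cut-outs hang, with figures at (221,175), (270,175) and (322,176). I'll move over the lever.

servo_tool(
  gripper=[-1, -1, -1, -1, -1, -1, -1, -1, -1, -1, -1, -1],
  offset=[
    [-30, -15, -30],
    [-45, -50, -20],
    [-55, -80, -10],
    [-70, -110, 0],
    [-80, -140, 10],
    [-95, -170, 20],
    [-110, -200, 35],
    [-125, -230, 45],
    [-140, -265, 55],
    [-150, -295, 62],
    [-161, -319, 68],
    [-161, -319, 68],
  ],
  rot=[
    [0.044, 0.044, 0.126],
    [0.088, 0.088, 0.252],
    [0.13, 0.13, 0.378],
    [0.176, 0.176, 0.504],
    [0.22, 0.22, 0.63],
    [0.264, 0.264, 0.756],
    [0.307, 0.307, 0.882],
    [0.351, 0.351, 1.009],
    [0.395, 0.395, 1.135],
    [0.439, 0.439, 1.261],
    [0.483, 0.483, 1.387],
    [0.527, 0.527, 1.513],
  ],
)

```text
time_s: 28.35
ee_pos: [0.5882, -0.1185, 0.3344]
tcp_rot: [0.737, 0.676, -0.003, -0.003]
force: [0.2, 0.1, 0.3]
grip_width: 1.001
finger_force: 0.0
```

Run:
```python
from h import *
plan([.5882,-.1142,.139],frame(-.075+np.pi/2,0))
im,c=snap('wrist','w9');h=cv2.cvtColor(im,cv2.COLOR_BGR2HSV);h[...,0]=(h[...,0].astype(int)+20)%180
n,l,s,ce=cv2.connectedComponentsWithStats(cv2.inRange(h,(10,130,60),(30,255,255))[:270])
for i in range(1,n):
  if s[i][4]>100:print(ce[i],s[i],onz('wrist',*ce[i],.157,c).round(4))
```

```text
offset [4.3, 1.3, 195.4] rot [-0.009, -0.0, -0.012] rows>= 4 t 28.35
[320.97363465 182.40301318] [310 168  23  29 531] [ 0.5872 -0.1176  0.157 ]
```

servo_tool(
  gripper=[-1, -1, -1, -1, -1, -1, 1, 1, 1, 1, 1, 1],
  offset=[
    [4, 1, 50],
    [4, 1, 100],
    [4, 1, 150],
    [4, 1, 190],
    [4, 1, 195],
    [4, 1, 195],
    [4, 1, 195],
    [4, 1, 195],
    [4, 1, 195],
    [4, 1, 195],
    [4, 1, 195],
    [4, 1, 195],
  ],
  rot=[
    [-0.009, 0, -0.012],
    [-0.009, 0, -0.012],
    [-0.009, 0, -0.012],
    [-0.009, 0, -0.012],
    [-0.009, 0, -0.012],
    [-0.009, 0, -0.012],
    [-0.009, 0, -0.012],
    [-0.009, 0, -0.012],
    [-0.009, 0, -0.012],
    [-0.009, 0, -0.012],
    [-0.009, 0, -0.012],
    [-0.009, 0, -0.012],
  ],
  grip_force=20,
)

```text
time_s: 29.6
ee_pos: [0.5882, -0.1106, 0.143]
tcp_rot: [0.73, 0.684, 0.001, 0.003]
force: [-0.9, -0.7, -0.5]
grip_width: 0.499
finger_force: 0.0
```

servo_tool(
  gripper=[1, 1, 1, 1, 1],
  offset=[
    [0, 0, 0],
    [0, 0, 0],
    [0, 0, 0],
    [0, 0, 0],
    [0, 0, 0],
  ],
  rot=[
    [0, 0, 0],
    [0, 0, 0],
    [0, 0, 0],
    [0, 0, 0],
    [0, 0, 0],
  ],
)

```text
time_s: 30.1
ee_pos: [0.5883, -0.1106, 0.1428]
tcp_rot: [0.73, 0.684, 0.002, 0.003]
force: [1.5, -0.1, -0.1]
grip_width: 0.326
finger_force: 20.0
```

servo_tool(
  gripper=[1, 1, 1, 1, 1, 1, 1, 1, 1, 1, 1, 1],
  offset=[
    [-18, 0, 0],
    [-36, 0, 0],
    [-36, 0, 0],
    [-36, 0, 0],
    [-36, -22, 0],
    [-36, -45, 0],
    [-36, -45, 0],
    [-36, -45, 0],
    [-18, -45, 0],
    [0, -45, 0],
    [0, -45, 0],
    [0, -45, 0],
  ],
  rot=[
    [0, 0, 0],
    [0, 0, 0],
    [0, 0, 0],
    [0, 0, 0],
    [0, 0, 0],
    [0, 0, 0],
    [0, 0, 0],
    [0, 0, 0],
    [0, 0, 0],
    [0, 0, 0],
    [0, 0, 0],
    [0, 0, 0],
  ],
)

```text
time_s: 31.3
ee_pos: [0.5436, -0.1078, 0.1427]
tcp_rot: [0.729, 0.684, 0.001, 0.002]
force: [-2.1, 2.4, 3.7]
grip_width: 0.319
finger_force: 20.0
```

servo_tool(
  gripper=[1, 1, 1, 1, 1, 1, 1, 1, 1],
  offset=[
    [0, 0, 0],
    [0, -22, 0],
    [0, -46, 0],
    [0, -46, 0],
    [0, -46, 0],
    [-18, -46, 0],
    [-37, -46, 0],
    [-38, -46, 0],
    [-38, -46, 0],
  ],
  rot=[
    [0, 0, 0],
    [0, 0, 0],
    [0, 0, 0],
    [0, 0, 0],
    [0, 0, 0],
    [0, 0, 0],
    [0, 0, 0],
    [0, 0, 0],
    [0, 0, 0],
  ],
)

```text
time_s: 32.2
ee_pos: [0.4971, -0.1422, 0.1429]
tcp_rot: [0.73, 0.683, 0.004, 0.003]
force: [6.5, 6.6, 2.9]
grip_width: 0.318
finger_force: 20.0
```

servo_tool(
  gripper=[-0.5, -0.5, -0.5, -0.5, -0.5, -0.5, -0.5, -0.5, -0.5, -0.5, -0.5],
  offset=[
    [0, 0, 0],
    [0, 0, 0],
    [0, 0, 0],
    [0, 0, 0],
    [0, 0, -40],
    [0, 0, -90],
    [0, 0, -140],
    [-40, -50, -140],
    [-90, -80, -140],
    [-130, -100, -140],
    [-130, -100, -140],
  ],
  rot=[
    [0, 0, 0],
    [0, 0, 0],
    [0, 0, 0],
    [0, 0, 0],
    [0, 0, 0],
    [0, 0, 0],
    [0, 0, 0],
    [0, 0, 0],
    [0, 0, 0],
    [0, 0, 0],
    [0, 0, 0],
  ],
)

```text
time_s: 33.3
ee_pos: [0.3836, -0.2686, 0.282]
tcp_rot: [0.731, 0.682, 0.001, 0.003]
force: [0.1, 0.7, 0.4]
grip_width: 0.747
finger_force: 0.0
```

Run:
```python
from h import *
a,_=snap('top');b,_=snap('scene')
cv2.imwrite('pics/fin.png',np.hstack([cv2.resize(a[140:240,195:395],(400,200))*1,cv2.resize(b[170:290,230:470],(400,200))]))
h=cv2.cvtColor(a,cv2.COLOR_BGR2HSV);print(blobs(a[190:230,340:385],(0,150,80),(7,255,255),10)[0])
```

```text
[([28.7, 19.4], [24, 16, 10, 8, 60])]
```

View pics/fin.png

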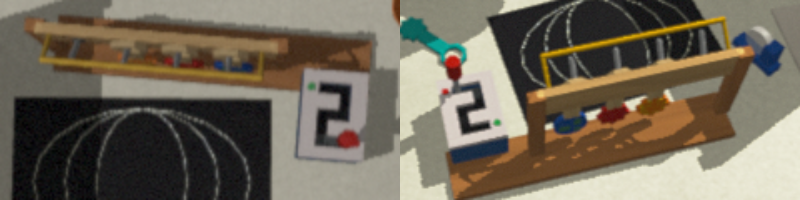

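The lever is back at the red dot, the bar is over the peg tips, and the three cut-outs hang on pegs 1–3. Handing in.

```bash
python3 -c "
from rig import r
print(r.job_done())"
```

```text
the job is handed in; nothing more can be done
None
```

I hung the earth, comet and sun on pegs 1, 2 and 3 and put the gate lever back in LOCKED with the bar over them; there was no magnet on the table, and I handed the job in at about 33 s without being shown a verdict.

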